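# Butt the converter into its corner on the mounting board

### The job

Push the finned converter along the board into its mounting position: one long side lying flush along the aluminium rail and its end up against the stop block at the end of that rail. It must stay flat on the board the whole way, never lifted or tipped, and everything else stays where it is. Finish with the arm clear of everything.

Things in the scene. Friction and masses are not known exactly. Their poses are not given: they have to be found in the camera images.
- converter: The finned bare-aluminium converter, a solid block 95 mm (its x) by 130 mm (its y, the long way) by 40 mm high, about 0.6 kg (it varies by a third), with nine fins on top running the long way and a grey plate at each end; too wide to grip. It is loose and slides on the board. Origin at the centre of its underside. At the start it lies clear of rail and stop, its long side turned up to 0.4 rad from the rail's direction.
- rail: Aluminium angle rail fixed to the board: 420 mm long (along its y), 24 mm high, 20 mm deep. Origin at board height at the middle of its front face (the flat face towards the robot); its x axis points square out of the back, away from the robot, so the converter's place is at negative x. Turned up to 0.25 rad from one start to the next.
- stop: Plain aluminium stop block fixed to the board in front of one end of the rail, at either the +y or the -y end: 95 mm (its x) by 36 mm (its y) by 30 mm high. Its axes are parallel to the rail's; its x side touches the rail's front face. Origin at the centre of its underside, 185 mm along the rail from the rail's middle, 47.5 mm in front of its front face. The converter goes against its inner face (towards the rail's middle), 18 mm from its origin.
- contactor: Grey round contactor, 52 mm across on a foot 36 by 58 mm, 62 mm high with studs, standing loose at the other end of the rail, 185 mm from the rail's middle and 47.5 mm in front of its face. Leave it. Origin at the centre of its underside.
- contactor_b: A second contactor of the same shape and origin, beyond the +y end of the rail. Leave it.
- insulator: Ribbed brown insulator, 36 mm across, 42 mm high, standing on the near side of the rail, off its +y end. Leave it. Origin at the centre of its underside.
- busbar: Flat copper bar 80 (its x) by 20 by 5 mm lying on the near side of the rail, off its -y end. Leave it. Origin at the centre of its underside.
- fuse: White round fuse 56 mm across, lying, 150 mm long over its steel tabs, far left. Origin at the centre of its underside, x along its length. Leave it.
- screwdriver: Screwdriver lying at the far right. Leave it.
- parts_box: Closed clear-plastic parts box 120 by 170 by 45 mm, beyond the -y end of the rail. Origin at the centre of its underside. Leave it.
Not all that is in view belongs to the job. What is shaped like the converter but purple or red is not meant.

How it is judged (in metres and radians):
At the end, for the whole second after the job is handed in: The converter lies flat and at rest, a long side against the rail (its middle within 4 mm of touching, parallel within 0.05 rad) and its end within 4 mm of touching the stop's inner face (x of converter in the frame of rail between -0.0515 and -0.045 m and angle between the x axis of converter and the x axis of rail, either way round below 0.05 rad and ((y of stop in the frame of rail above 0 m and y of converter in the frame of stop between -0.087 and -0.08 m) or (y of stop in the frame of rail below 0 m and y of converter in the frame of stop between 0.08 and 0.087 m)) and height (world z) of converter below 0.004 m and angle between converter's own z axis and vertical below 0.05 rad and linear speed of converter below 0.01 m/s).
It fails at once if the converter is lifted off the board (height (world z) of converter above 0.012 m).
It fails at once if the converter is tipped (angle between converter's own z axis and vertical above 0.15 rad).
It fails at once if one of the other things is pushed more than 15 mm out of its place (distance of any of contactor, contactor_b, insulator, busbar, fuse, screwdriver, parts_box from where it was at the start of the episode above 0.015 m).
It also fails if it takes over 48 s, if anything falls off the work surface, if the arm or the gripper's body presses on something with over 40 N, if the wrist force passes 120 N, or if a joint passes its speed limit or range.

### The arm

A 6-joint arm with a two-finger parallel gripper is mounted at the origin on the work surface. World frame = base frame: x ahead of the robot, y to its left, z up, the work surface at z = 0. Lengths are in mm, angles in rad, forces in N, time in s.
With the tool pointing down it reaches from about 300 to 775 mm from the base axis. Payload 14.6 kg.
Tool frame: the origin (TCP) lies at the very end of the fingers, on their centre line; the grasp point (between the pads) lies manip.grip_depth behind it (manip.grip_depth is the distance from the TCP to the grasp point, in mm); y points along the fingers, x is the direction in which the jaws open and shut, and the axes are right-handed (so a half turn about y gives the same grasp; the last joint's range is limited). The gripper opens to 85 mm and grips with 20 to 120 N. Pads are 22 mm wide; open, the fingers measure 114 mm over their backs; the gripper's body (76 mm by 85 mm) begins 54 mm behind the grasp point. The pads swing forward as they close: fully open they stand 13 mm farther back than shut.
Start: joints at [1.112, 0.3, 1.521, -0, 1.321, -0.067], TCP at [210.016, 508.314, 231.281] pointing down, gripper open.
Joint ranges: [-3.03, 3.03], [-0.79, 2.21], [0.23, 2.52], [-1.04, 4.18], [0, 3.07], [-2.55, 2.55]. Speed limits (rad/s): [2.22, 2.22, 2.57, 3.14, 3.14, 3.14].

### API

Orientations are given as a unit quaternion [w, x, y, z].
In Python, from workcell import manip, monitor, imaging, finish_job gives the robot as it stands. Calls block until the motion is done:
- manip.move_pose(position, orientation): joint-space move of the TCP to a pose.
- manip.servo_line(position, orientation=None, v=150, f_stop=None): straight line of the TCP; orientation=None keeps the orientation; v is the mean speed in mm/s. With f_stop (N) it stops when the force on the tool has changed by that much, and returns True; else False.
- manip.movej(angles): joint-space move.
- manip.gripper_open() and manip.gripper_close(grasp_force=None): open the fingers fully, or close them until they stop; grasp_force is the grip in N (None keeps the last).
- manip.pause(seconds).
- manip.inverse_kinematics(position, orientation): joint angles nearest the present ones, or None.
- monitor.observe(): the state.
- imaging.grab_frame(name): name is "scene" or "top" or "wrist"; returns a dict with "img" (480x640x3 uint8, red, green, blue), "camera_matrix" (3x3 intrinsics, pixels), "camera_from_world" (4x4, takes a point from world to camera coordinates). Camera axes: x right, y down, z forward; pixel columns grow to the right and rows downward; lengths in mm; the calibration is good to about 2 mm. A picture is of the moment at which its call begins. There is no depth.
A pose or a line that the arm cannot do raises manip.PlanningError and nothing moves.
- finish_job(): hands the job in, once; it reports no verdict.
The state is a dict: "t": time; "joint_pos": joint angles; "qvel": joint speeds; "joint_torque": joint torques, N m; "position": TCP position; "tool_rot": TCP orientation; "ft_force": force on the tool from outside, world axes, zero at the start; "ft_torque": the same for the moment, N m; "opening": opening from 0.0 (shut) to 1.0 (fully open).
Only numpy, scipy, OpenCV 4.12 (cv2) and the standard library are available. Lean on these libraries where they do the work, as an engineer would, in place of code of your own. Each camera call takes 0.05 s, during which the arm holds its last target.

## Working session

There is one attempt and no reset: what is moved stays moved. The work goes in short steps, each a Python script; the robot and the scene stay as the last script left them, time stands still between calls to the robot, and variables do not carry over. Pictures are saved under pics/ and viewed, and the job is handed in when it is done.

```bash
mkdir -p pics; ls; python3 - <<'E'
from workcell import manip, monitor, imaging
import cv2
for n in("top","scene"):
    f=imaging.grab_frame(n); cv2.imwrite(f"pics/{n}0.png",f["img"][:,:,::-1]); print(f["camera_matrix"],f["camera_from_world"])
s=monitor.observe();print(s["t"],s["position"],s["tool_rot"],s["ft_force"],manip.grip_depth)
E
```

```text
pics
[[597.85002139   0.         321.34498082]
 [  0.         597.85002139 242.22366421]
 [  0.           0.           1.        ]] [[ 8.62146559e-03 -9.99780387e-01  1.91010072e-02  7.11270709e+00]
 [-9.96655026e-01 -1.01437878e-02 -8.10916944e-02  5.22023014e+02]
 [ 8.12676421e-02 -1.83379856e-02 -9.96523602e-01  1.26497254e+03]
 [ 0.00000000e+00  0.00000000e+00  0.00000000e+00  1.00000000e+00]]
[[486.81153726   0.         321.35747035]
 [  0.         486.81153726 236.81477811]
 [  0.           0.           1.        ]] [[ 5.59600903e-02  9.98406463e-01  7.28027145e-03 -4.94415074e+01]
 [ 7.85338706e-01 -3.95128088e-02 -6.17804059e-01 -3.58678484e+02]
 [-6.16531901e-01  4.02898499e-02 -7.86298380e-01  1.63565979e+03]
 [ 0.00000000e+00  0.00000000e+00  0.00000000e+00  1.00000000e+00]]
0.1 [209.90055042 508.1404846  230.76359663] [-0.58755905  0.58794209  0.39279559 -0.39345913] [-0.06488032 -0.01611452  0.22444329] 18.700000000000003
```

View pics/top0.png

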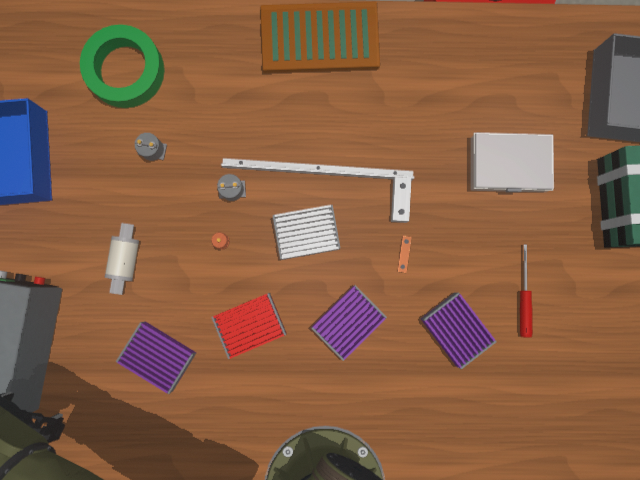

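View pics/scene0.png

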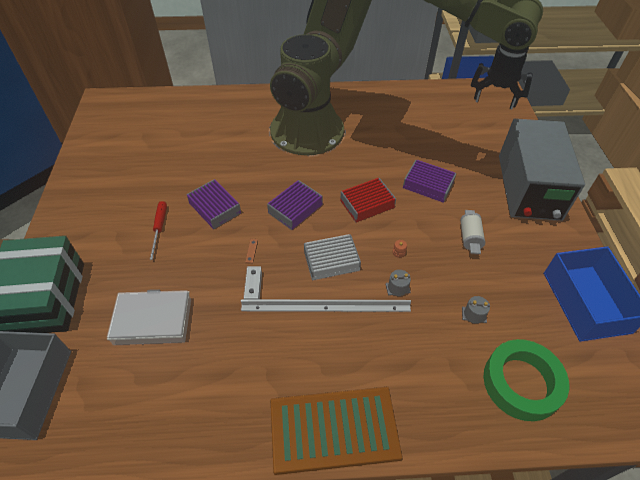

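Finned candidates in the top view: bare aluminium at (306,232), red at (249,325), and purple at (156,357), (348,322) and (458,330). Only the one at (306,232) is bare aluminium with grey end plates, so that is the converter. The stop is at (401,197), at the right (-y) end of the rail. I'll confirm both in an enlarged crop.

```bash
python3 - <<'E'
import cv2
a=cv2.imread("pics/top0.png")[140:280,210:430]
cv2.imwrite("pics/crop0.png",cv2.resize(a,None,fx=3.6,fy=3.6,interpolation=cv2.INTER_CUBIC))
E
```

```text
(no output)
```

View pics/crop0.png

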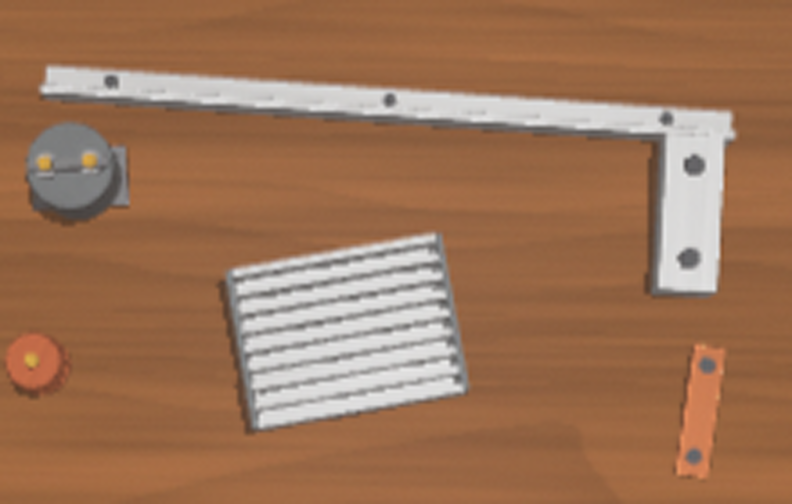

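The crop shows bare-aluminium fins with a grey plate at each end, so it is the right block. Next I'll fit poses from the corners.

```bash
cat > h.py <<'E'
import numpy as np, cv2
from scipy.optimize import least_squares
from workcell import manip, monitor, imaging
def proj(f,P):
    P=np.atleast_2d(P); q=(f["camera_from_world"][:3,:3]@P.T).T+f["camera_from_world"][:3,3]
    u=(f["camera_matrix"]@q.T).T; return u[:,:2]/u[:,2:]
def back(f,uv,z):
    R=f["camera_from_world"][:3,:3];t=f["camera_from_world"][:3,3]
    c=-R.T@t; d=R.T@np.linalg.inv(f["camera_matrix"])@np.array([*uv,1.]); return c+d*(z-c[2])/d[2]
def tf(p,L):
    c,s=np.cos(p[2]),np.sin(p[2]); L=np.atleast_2d(L).astype(float)
    return np.c_[p[0]+c*L[:,0]-s*L[:,1],p[1]+s*L[:,0]+c*L[:,1],L[:,2]]
def fit(f,L,uv,p0):
    r=least_squares(lambda p:(proj(f,tf(p,L))-uv).ravel(),p0,x_scale=[10,10,.1]); return r.x,np.abs(r.fun).max()
CONV=[[47.5,65,40],[47.5,-65,40],[-47.5,-65,40],[-47.5,65,40]]
def box(img,f,p,L,col,close=True):
    u=np.round(proj(f,tf(p,L))*16).astype(np.int32); cv2.polylines(img,[u],close,col,1,cv2.LINE_AA,4)
E
python3 - <<'E'
from h import *
f=imaging.grab_frame("top")
C=lambda a:np.array(a)/3.6+[210,140]
uv=C([(230,270),(440,234),(467,392),(250,432)])
p,e=fit(f,CONV,uv,[500,30,.2]);print("conv",p,e)
for z in(24,):print("railfront", back(f,C((42,92)),z),back(f,C((735,136)),z))
S=[[47.5,-18,30],[-47.5,-18,30],[-47.5,18,30]]; S=[[a-47.5,b-185,c] for a,b,c in S]
S+= [[0,210,24],[0,-210,24]]
r,e=fit(f,S,C([(723,135),(716,292),(652,290),(42,92),(735,136)]),[640,0,0]);print("rail",r,e)
img=f["img"][:,:,::-1].copy(); img=cv2.resize(img[140:280,210:430],None,fx=3.6,fy=3.6,interpolation=cv2.INTER_CUBIC)
g=dict(f);K=f["camera_matrix"].copy();K[:2]*=3.6;K[0,2]-=210*3.6;K[1,2]-=140*3.6;g["camera_matrix"]=K
box(img,g,p,CONV,(0,255,0))
for z in(0,24):box(img,g,r,[[0,210,z],[0,-210,z]],(0,0,255),False)
box(img,g,r,[[0,-167,30],[0,-203,30],[-95,-203,30],[-95,-167,30]],(255,0,0))
t=tf(r,[[-47.5,-102,0]])[0];box(img,g,[t[0],t[1],r[2]],CONV,(0,255,255)); print("target",t,r[2])
for n,l in(("contactor",(72,160,62)),("insul",(33,360,42)),("bus1",(707,348,5)),("bus2",(690,475,5))):print(n,back(f,C(l[:2]),l[2]))
cv2.imwrite("pics/fit0.png",img)
R=cv2.Rodrigues(np.zeros(3))[0]
from scipy.spatial.transform import Rotation as Ro
s=monitor.observe();q=s["tool_rot"];print(Ro.from_quat([*q[1:],q[0]]).as_matrix().round(3))
E
```

```text
conv [5.41511369e+02 4.43470538e+01 1.76227497e-01] 1.4093966049328515
railfront [685.80877536 229.04497144  24.        ] [ 664.18074586 -188.3458933    24.        ]
rail [ 6.74659317e+02  2.18719069e+01 -5.58471218e-02] 1.1534990940446335
target [621.53992614 -77.31771094   0.        ] -0.05584712182655368
contactor [637.97915965 205.02358572  62.        ]
insul [522.74409641 228.0604095   42.        ]
bus1 [ 537.32802952 -174.09629937    5.        ]
bus2 [ 460.1702083  -163.56844388    5.        ]
[[ 0.382 -0.    -0.924]
 [ 0.924 -0.001  0.382]
 [-0.001 -1.     0.   ]]
```

View pics/fit0.png

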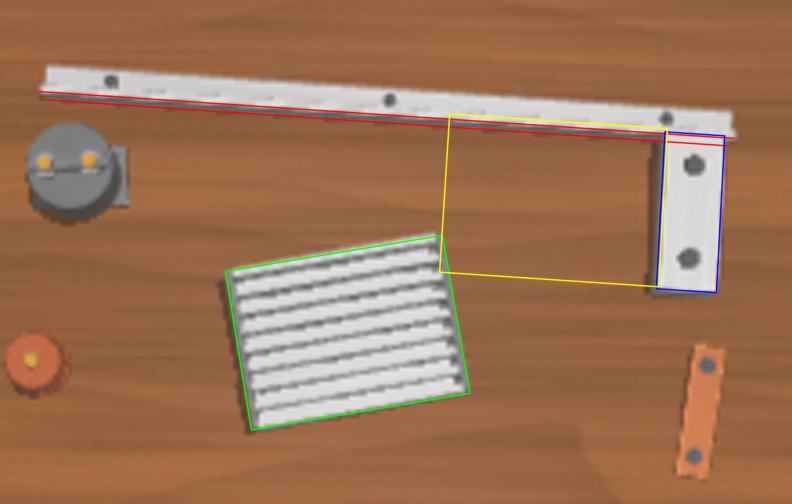

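The fit agrees with the image: the green, red and blue outlines lie on the edges, with 1.4 px as the largest crop-scale residual. First push uses the open fingers as a two-point pusher on the near long side. This turns the converter parallel to the rail and leaves a small gap.

```bash
cat >> h.py <<'E'
RAIL=np.array([674.66,21.87,-0.0558])
from scipy.spatial.transform import Rotation as Ro
def W(x,y,z): return tf(RAIL,[[x,y,z]])[0]
def Q(jaw):  # jaw axis angle in world, tool down
    X=np.array([np.cos(jaw),np.sin(jaw),0]);Y=np.array([0,0,-1.]);q=Ro.from_matrix(np.c_[X,Y,np.cross(X,Y)]).as_quat();return np.array([q[3],*q[:3]])
QN=Q(np.pi/2+RAIL[2])
def toR(p): # world xy->rail
    d=np.asarray(p)[:2]-RAIL[:2];c,s=np.cos(RAIL[2]),np.sin(RAIL[2]);return np.array([c*d[0]+s*d[1],-s*d[0]+c*d[1]])
def st(m=""):
    s=monitor.observe();print(m,"t",round(s["t"],2),"rail",toR(s["position"]).round(1),"z",round(s["position"][2],1),"F",np.round(s["ft_force"],1))
def shot(n,x0=210,y0=140,x1=430,y1=280,k=3.6):
    f=imaging.grab_frame("top");cv2.imwrite(f"pics/{n}.png",cv2.resize(f["img"][y0:y1,x0:x1,::-1],None,fx=k,fy=k,interpolation=cv2.INTER_CUBIC))
E
python3 - <<'E'
from h import *
cr=toR([541.5,44.3]);print("conv rail",cr)
y=cr[1]-4
manip.move_pose(W(-216,y,110),QN);st()
manip.servo_line(W(-216,y,6));st()
print(manip.servo_line(W(-118,y,6),v=60,f_stop=30));st()
manip.servo_line(W(-150,y,6),v=150)
manip.servo_line(W(-190,y,130),v=250);st()
# move aside to see
manip.move_pose(W(-230,150,180),QN);st()
shot("a1")
E
```

```text
conv rail [-134.20369223   14.96861688]
 t 2.1 rail [-215.9   11.5] z 110.2 F [ 0.1  0.7 -0.4]
 t 2.94 rail [-215.6   11.1] z 6.7 F [-0.2 -0.1 -0.3]
False
 t 4.72 rail [-118.1   10.9] z 5.8 F [-5.3  1.1  2.6]
 t 5.77 rail [-189.8   10.9] z 129.1 F [ 0.3  0.2 -0.4]
 t 6.42 rail [-230.2  150. ] z 178.6 F [ 0.8 -0.2 -1.9]
```

View pics/a1.png

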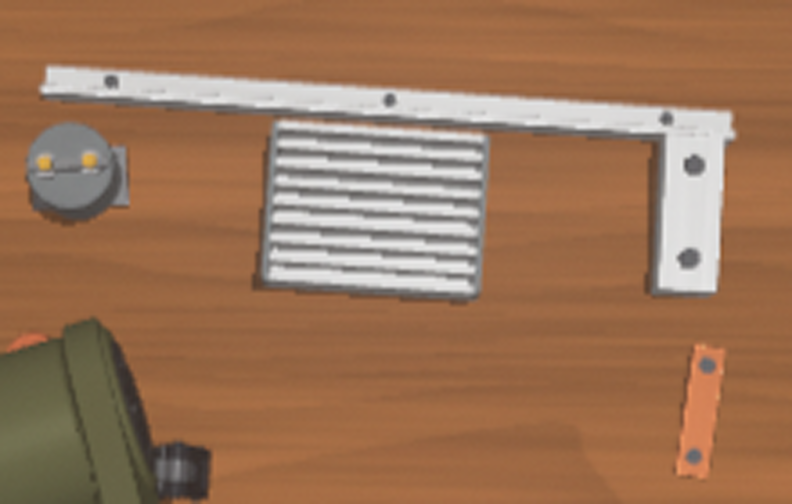

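The converter is now parallel to the rail with a gap of a few mm (top corners at about (275,122), (488,136), (480,300) and (263,284) in the crop). Next I'll push its left end towards the stop with the gripper shut.

```bash
python3 - <<'E'
from h import *
f=imaging.grab_frame("top")
C=lambda a:np.array(a)/3.6+[210,140]
p,e=fit(f,CONV,C([(275,122),(488,136),(480,300),(263,284)]),[620,40,0]);r=toR(p);print(p,e,r,p[2]-RAIL[2])
end=r[1]+65; c=toR(back(f,C((72,160)),62));print("end",end,"contactor",c)
manip.gripper_close(20)
ys=end+34; x=r[0]
manip.move_pose(W(x,ys,130),QN);st()
if manip.servo_line(W(x,ys,14),v=120,f_stop=8): st("unexpected touch"); raise SystemExit
st()
print(manip.servo_line(W(x,-102+65+5,14),v=60,f_stop=25));st("end push")
print(manip.servo_line(W(x,-102+65-5,14),v=15,f_stop=14));st("stop")
E
```

```text
[ 6.13961308e+02  2.75339742e+01 -5.59807435e-02] 0.819706619169267 [-60.92010542   2.26992904] -0.00018074348854473649
end 67.26992903922672 contactor [-46.83841706 180.82279363]
 t 8.05 rail [-61.6 101.7] z 130.2 F [ 0.   0.3 -0.6]
 t 9.17 rail [-60.5 101.4] z 14.9 F [-0.5  0.1 -0. ]
True
end push t 11.05 rail [-60.6 -23.4] z 14.0 F [2.  5.8 2.2]
True
stop t 11.44 rail [-60.5 -23.3] z 13.9 F [1.8 3.  3.6]
```

The force stop came at y=-23.4. With a half finger of about 14 mm, that puts the converter's end at -37, which is where it belongs against the stop. I'll retreat and look.

```bash
python3 - <<'E'
from h import *
manip.servo_line(W(-61,25,14),v=150)
manip.servo_line(W(-80,40,140),v=250)
manip.gripper_open()
manip.move_pose(W(-235,110,170),QN);st()
shot("b1")
E
```

```text
t 14.09 rail [-234.5  110.1] z 170.4 F [ 0.7 -0.9  1.2]
```

View pics/b1.png

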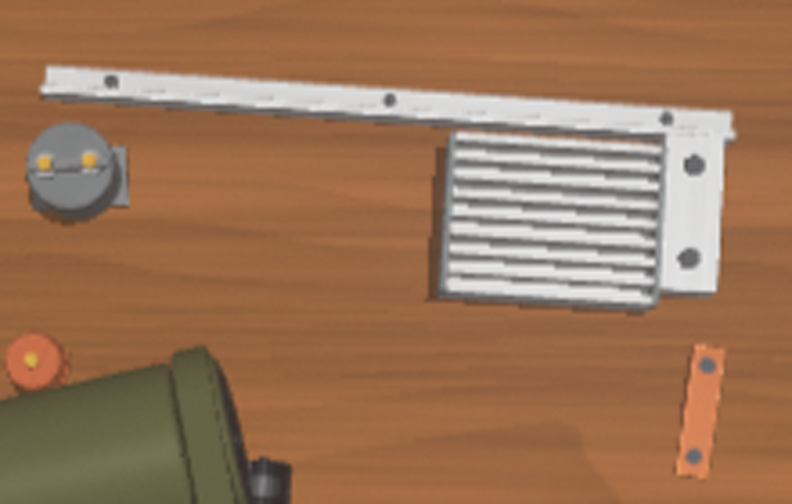

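It sits against the stop with about 10 mm still to go to the rail. The final push uses both open fingers on the near side, until contact.

```bash
python3 - <<'E'
from h import *
y=-97
manip.move_pose(W(-155,y,120),QN)
manip.servo_line(W(-155,y,6),v=150);st()
print(manip.servo_line(W(-113,y,6),v=60,f_stop=20));st()
print(manip.servo_line(W(-96,y,6),v=20,f_stop=18));st("rail")
manip.servo_line(W(-140,y,6),v=120)
manip.servo_line(W(-170,y+10,130),v=250)
manip.move_pose(W(-245,110,180),QN);st()
shot("c1")
E
```

```text
t 15.96 rail [-154.5  -96.8] z 6.9 F [-0.5 -0.2  0.6]
False
 t 16.81 rail [-112.6  -97. ] z 6.0 F [ 1.3 -0.5  0.1]
True
rail t 17.29 rail [-107.5  -97. ] z 5.5 F [ 0.3 -0.4  1. ]
 t 19.24 rail [-244.7  109.3] z 179.2 F [-0.7  0.7  0.6]
```

View pics/c1.png

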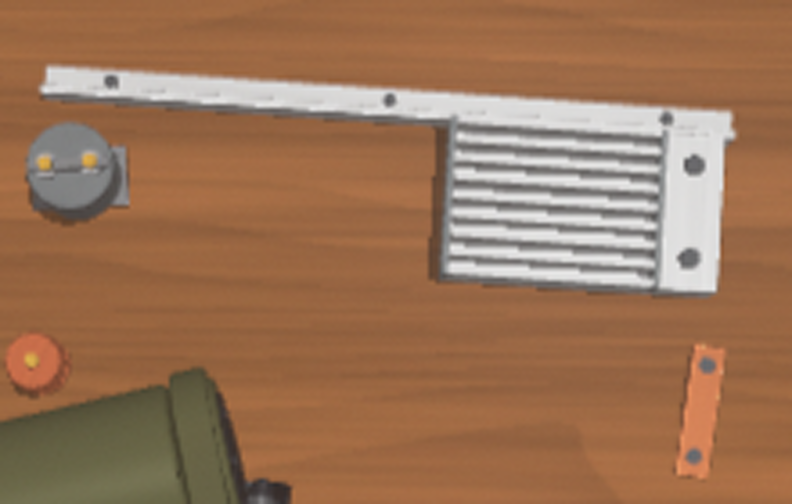

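It looks seated, but the x estimate from the tool position is near the tolerance edge. There is time left, so I'll re-press both sides slowly.

```bash
python3 - <<'E'
from h import *
y=-99
manip.move_pose(W(-150,y,110),QN)
manip.servo_line(W(-135,y,6),v=150)
for tgt in(-113,-100):
    print(manip.servo_line(W(tgt,y,6),v=40 if tgt==-113 else 12,f_stop=35));st("rail")
manip.servo_line(W(-140,y,6),v=120)
manip.servo_line(W(-150,y+10,110),v=250)
manip.gripper_close(20)
manip.move_pose(W(-50,10,110),QN)
manip.servo_line(W(-50,0,14),v=150)
print(manip.servo_line(W(-50,-30,14),v=20,f_stop=25));st("stop")
manip.servo_line(W(-52,20,14),v=120)
manip.servo_line(W(-60,30,140),v=250)
manip.move_pose(W(-260,130,200),QN);st()
shot("d1");shot("d1full",0,0,640,480,1)
E
```

```text
False
rail t 21.79 rail [-113.2  -99. ] z 5.8 F [ 0.3 -0.1 -0.3]
True
rail t 22.49 rail [-107.5  -98.9] z 5.5 F [0.8 0.1 0.1]
True
stop t 26.82 rail [-50.  -23.3] z 13.9 F [1.1 4.3 3.6]
 t 28.92 rail [-259.3  129.7] z 199.6 F [ 0.6 -0.7 -0.1]
```

View pics/d1.png

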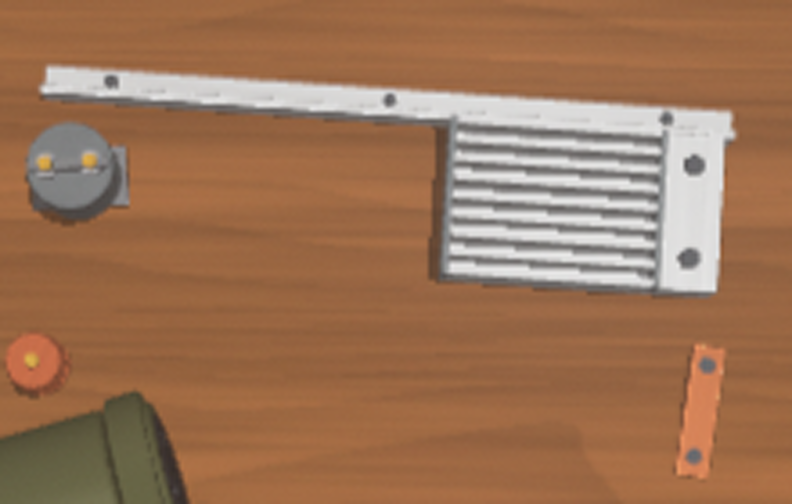

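View pics/d1full.png

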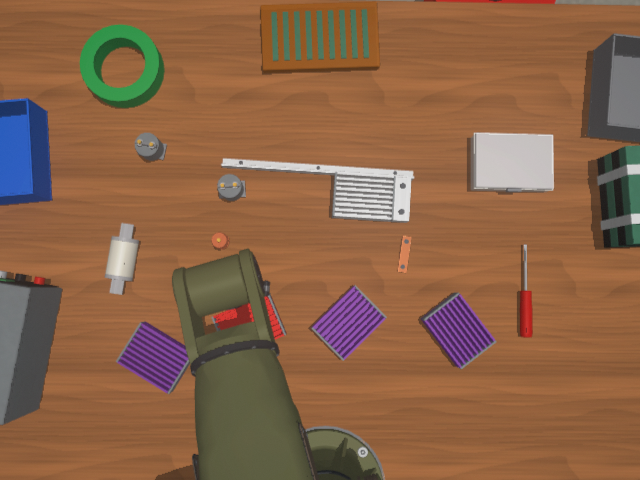

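```bash
python3 - <<'E'
from h import *
from workcell import finish_job
f=imaging.grab_frame("top")
C=lambda a:np.array(a)/3.6+[210,140]
p,e=fit(f,CONV,C([(453,114),(667,130),(657,292),(443,280)]),[620,-80,0]);print(toR(p),p[2]-RAIL[2],e)
finish_job()
E
```

```text
[ -49.90770927 -103.12780902] 0.0005847880818600146 1.1331343492571477
the job is handed in; nothing more can be done
```

The converter is in its mounting position, with one long side along the rail and its end against the stop block at the -y end. I handed the job in at about 29 s of the 48 s allowed; it reports no verdict, so the result below rests on my own checks.

- **How it was moved:** I pushed its near side with the open fingers to turn it parallel to the rail. Then I pushed its end with the shut gripper up to the stop, and its near side again up to the rail. Finally I pressed both sides once more. Each press stopped in the same place as before (tool at -107.5 mm towards the rail, -23.3 mm towards the stop), so both contacts are solid.
- **Final camera check:** the fit gives x = -49.9 mm in the rail frame (allowed -51.5 to -45). Its y is 81.9 mm from the stop's origin (allowed 80 to 87), and its angle to the rail is 0.001 rad.
- **Where the numbers disagree:** full contact would read x = -47.5 mm and y = 83 mm. The fit is therefore about 2.4 mm off in x and 1 mm off in y, roughly the stated 2 mm calibration accuracy. The x value is within limits but only by 1.6 mm.
- **Everything else:** in the last pictures the other things look unmoved. The arm is about 200 mm above the board, clear of everything. I checked flatness only by eye.

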